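Slide the used finger splint into the tilt-out bin

TASK

The small finger splint lying on top of the white tilt-out bin belongs inside it. Push the bin's self-closing front well open with one finger behind its raised lip and, while that finger holds it open, push the splint forward off the top with your other finger so that it drops into the bin; only then let the front swing shut again. Do not pick the splint up, and leave the bottle, the pill organiser and everything else where they are.

Things in the scene. Friction and masses are not known exactly. Their poses are not given: they have to be found in the camera images.
- tilt_bin: housing of the white plastic tilt-out bin, fixed to the sill, 294 mm wide (y). Its flat top, 170 mm up, is a tray 190 mm deep (x = -95 to +95 mm), 284 mm wide inside, with 10 mm rims at sides and back; in front stands only the tilting front's lip. Origin on the sill under the middle of the top; -x is its front (towards the robot, give or take yaw), z up
- tray_edge (a point): the middle of the front edge of the housing's flat top, at the top's surface (x = -95 mm, z = 170 mm in the bin's frame); axes as the bin's. What is pushed past this edge while the front is open falls into the bin
- bin_front (a joint): the tilting front, a bucket hinged along its foot (130 mm in front of the bin's origin, 12 mm up): 0 shut, grows as its top tilts out towards the robot (rad), stop at 0.8. Spring and weight close it: about 1.3 N at the lip at first, 2.2 N at 0.5 rad. Panel 294 mm wide, 4.5 mm thick, leaning back 0.18 rad when shut. Mouth between lip and top edge: about 35 mm at 0.18 rad, 90 mm at 0.5 rad
- bin_lip (a point): a point on the inner face of the lip, mid-width, 8 mm below its upper edge, moving with the front. Shut, the lip stands 25 mm above the flat top, and its inner face is 1 to 6 mm in front of the top's front edge; a fingertip just above the flat top pushes it outwards from behind
- bin_floor (a point): a point on the inner floor of the tilting bucket, mid-width, 50 mm behind the hinge, moving with the front; shut, its axes are parallel to the bin's. The bucket inside is 272 mm wide, its floor 100 mm deep, its back slopes up to 62 mm high, and its front is the front panel
- splint_center (a point): the centre, half-way up, of the hard yellow silicone finger splint lying on the bin's flat top near the front edge: a small open trough with one closed round end, 57 mm long, 22 mm wide, 15 mm high, 15 to 35 g. Its y axis runs along its length, roughly along the front edge; z up. This point lies 7.5 mm above the top at the start
- pill_organiser: a bystander on the bin's flat top, at its back: blue plastic pill organiser with seven lids, 120 mm long (y), 34 mm wide, 22 mm high; origin at the centre of its underside. Leave it alone
- amber_bottle: a bystander on the bin's flat top, at its back: small amber glass bottle, 38 mm across and 65 mm high; origin at the centre of its underside. Leave it alone
- kidney_dish: a bystander on the sill beside the bin: steel kidney dish, 212 mm long (x) by 113 mm (y), 36 mm high, its hollow side to -y; origin on the sill under its middle. Leave it alone
- tweezers: a bystander on the sill in front of the bin: steel tweezers lying flat, 125 mm long (x), 9 mm high; origin at the middle of the underside. Leave them alone
- wrist_splint: a bystander on the sill beside the bin: a much longer yellow splint, an open gutter 190 mm long (x), 67 mm wide and 33 mm high; origin at the centre of its underside. Leave it alone
- tumbler: a bystander on the sill: drinking glass, 66 mm across, 95 mm high; origin at the centre of its underside. Leave it alone
- tape_roll: a bystander on the sill: roll of white tape lying flat, 68 mm across, 25 mm high; origin at the centre of its underside. Leave it alone
Mind the look-alikes: they are no part of the job. There is more than one size of the part that bears splint_center; the job needs the smallest.

How it is judged:
On the way, in this order (a step that is already met when the one before it is completed fails the run):
1. a finger holds the bin's front open, at least 0.18 rad (a mouth of some 35 mm), with the splint still on top (contact force between the fingers and bin_front above 0.3 N and value of joint bin_front above 0.18 rad and z of splint_center in the frame of tilt_bin above 0.165 m), for 0.05 s.
2. the splint has dropped into the bin while a finger still holds the front open (contact force between the fingers and bin_front above 0.3 N and value of joint bin_front above 0.12 rad and z of splint_center in the frame of bin_floor between -0.003 and 0.1 m and x of splint_center in the frame of bin_floor between -0.052 and 0.09 m and y of splint_center in the frame of bin_floor between -0.14 and 0.14 m), for 0.1 s.
At the end, for the whole second after the job is handed in: The finger splint lies at rest inside the bin's bucket, and the front has swung shut (within 0.05 rad) (z of splint_center in the frame of bin_floor between -0.003 and 0.1 m and x of splint_center in the frame of bin_floor between -0.052 and 0.09 m and y of splint_center in the frame of bin_floor between -0.14 and 0.14 m and value of joint bin_front below 0.05 rad and linear speed of finger_splint below 0.02 m/s); the robot touches nothing.
It fails at once if the finger splint is lifted more than about 25 mm off the bin's top (z of splint_center in the frame of tilt_bin above 0.203 m).
It fails at once if a bystander is moved by more than 20 mm (distance of any of pill_organiser, amber_bottle, kidney_dish, tweezers, wrist_splint, tumbler, tape_roll from where it was at the start of the episode above 0.02 m).
It fails at once if the bottle or the glass is tipped over (angle between any of amber_bottle, tumbler's own z axis and vertical above 0.5 rad).
It also fails if it takes over 37 s, if anything falls off the work surface, if the arm or the gripper's body presses on something with over 40 N, if the wrist force passes 120 N, or if a joint passes its speed limit or range.

ROBOT

A 6-joint arm with a two-finger parallel gripper is mounted at the origin on the work surface. World frame = base frame: x ahead of the robot, y to its left, z up, the work surface at z = 0. Lengths are in m, angles in rad, forces in N, time in s.
With the tool pointing down it reaches from about 0.25 to 0.775 m from the base axis. Payload 4 kg.
Tool frame: the origin (TCP) lies at the very end of the fingers, on their centre line; the grasp point (between the pads) lies 19 mm behind it (manip.grip_point_offset is the distance from the TCP to the grasp point, in m); z points along the fingers, y is the line along which they close (so a half turn about z gives the same grasp; the last joint's range is limited). The gripper opens to 94 mm and grips with 3 to 60 N. Pads are 16 mm wide; open, the fingers measure 119 mm over their backs; the gripper's body (75 mm by 177 mm) begins 78 mm behind the grasp point.
Start: joints at [-1.242, 0.087, 1.371, -0, 1.684, -0.103], TCP at [0.23, -0.5, 0.206] pointing down, gripper open.
Joint ranges: [-3.1, 3.1], [-0.76, 2.03], [0.27, 2.55], [-1.08, 4.22], [0.17, 2.65], [-2.57, 2.57]. Speed limits (rad/s): [2.79, 2.79, 3.14, 3.14, 3.14, 3.14].

INTERFACE

Orientations are given as a unit quaternion [w, x, y, z].
In Python, from plant import read_state, imaging, job, spotter, manip gives the robot as it stands.
- The arm moves only by the tool step_arm, never from a script. Its argument "deltas" is a list that holds one entry, the list of rows, each a list of 7 numbers: the turn, a rotation vector about the world's x, y, z as a fraction of full scale, then the shift along the world's x, y, z as a fraction of full scale, then the gripper's target within -1 to 1 (shut at 1, half-way at 0, fully open at -1). In form: [[[rx, ry, rz, tx, ty, tz, jaw], ...]]. A call has 1 to 5 rows; each row is the pose to reach, as a shift and turn from the pose commanded when the call began; what a row does not reach only later rows make up. Full scale, the value 1, is 120 mm for a shift and 2 rad for a turn. A row lasts 1/10 s, in which the tool goes at most 50 mm and 8.59 degrees, less where a joint would pass 70% of its speed; a pose out of reach is approached as far as the arm can. A call with a number of a shift or a turn outside -1 to 1 is refused whole. A call with a gripper value outside its range is refused whole. The fingers move at their own pace and stop on an object; "newtons" is the grip in N (left out, the last holds). Time passes only in rows, so rows that repeat a pose let the fingers close. It gives the time, the measured TCP pose, the force, the opening and the grip force at its end, in the units of the state.
- read_state(): the state, without advancing time (a new reading comes with each control period).
- imaging.snapshot(name): name is "scene" or "top" or "wrist"; returns a dict with "img" (420x560x3 uint8, red, green, blue), "z_map" (420x560 float32, m along the optical axis (not along the pixel's ray), 0 where there is no reading), "intrinsics" (3x3 intrinsics, pixels), "R" (3x3) and "t" (3): a world point X has camera coordinates R X + t. Camera axes: x right, y down, z forward; pixel columns grow to the right and rows downward; lengths in m; the calibration is good to about 2 mm. A picture is of the moment at which its call begins.
- job.hand_in(): hands the job in; it is judged then, once.
Trained networks look in a picture, given as the dict that the camera call returned (one of the last four; its "shot" number tells which), for a name from the list of things; names that differ only in an ending like _2 or _b are one class to them, and where a whole thing is asked for, a point or a joint stands for the part that bears it (a point fixed in the world has none). Each returns a list of dicts, best first, with "p" (0 to 1); they miss things now and then, are a little off and sometimes report something else, mostly with a low value. They report only what shows in the picture. A call takes as long as a camera call. They do not tell look-alikes from the thing itself.
- spotter.look_for(target, picture): "pixel" ([column, row] in pixels, amid what is visible of it).
The state is a dict: "clock": time; "q": joint angles; "dq": joint speeds; "tau": joint torques, N m; "ee_pos": TCP position; "orientation": TCP orientation; "ft_force": force on the tool from outside, world axes, zero at the start; "moment": the same for the moment, N m; "width": finger opening in m; "grip_force": force on a finger pad.
Only numpy, scipy, OpenCV 4.12 (cv2) and the standard library are available. Lean on these libraries where they do the work, as an engineer would, in place of code of your own. Each camera call takes 0.05 s, during which the arm holds its last target. There are 200 camera calls.

## Working session

There is one attempt and no reset: what is moved stays moved. The work goes in short steps, Python scripts to look and compute and a tool call to move; the robot and the scene stay as the last step left them, time stands still between calls to the robot, and variables do not carry over. Pictures are saved under pics/ and viewed, at most 10 in all, crops included, and the job is handed in when it is done.

Besides the shell and the picture viewer there is one more tool, called by a JSON object that holds its "op" and its "data", one argument or row to a line. step_arm: Moves the arm, as the interface text tells. Shift numbers are shares of 120 mm and turn numbers shares of 2 rad, none past 1 either way. Its arguments: {"type":"object","properties":{"deltas":{"type":"array","items":{"type":"array","items":{"type":"array","items":{"type":"number","minimum":-1,"maximum":1}}}},"newtons":{"type":"number"}},"required":["deltas"]}

```bash
ls; mkdir -p pics
cat > h.py <<'E'
import numpy as np, cv2
from plant import read_state, imaging, job, spotter, manip
def cloud(s):
    K,R,t,z=s["intrinsics"],s["R"],s["t"],s["z_map"]
    v,u=np.mgrid[:z.shape[0],:z.shape[1]]
    c=np.stack([(u-K[0,2])/K[0,0]*z,(v-K[1,2])/K[1,1]*z,z],-1)
    return (c-t)@R   # R^T (c-t)
def save(s,n): cv2.imwrite("pics/"+n,s["img"][...,::-1])
E
python3 - <<'E'
from h import *
for n in ["scene","top"]:
    s=imaging.snapshot(n); save(s,n+"0.png"); P=cloud(s); np.save(n+".npy",P)
    for k in ["splint_center","tilt_bin","pill_organiser","amber_bottle","wrist_splint","bin_front"]:
        for d in spotter.look_for(k,s)[:4]:
            c,r=map(int,d["pixel"]); print(n,k,round(d["p"],2),c,r,P[r,c].round(3))
E
```

```text
pics
scene splint_center 0.53 305 166 [ 0.314 -0.169  0.027]
scene splint_center 0.48 241 139 [ 0.415 -0.373  0.019]
scene splint_center 0.46 232 199 [ 0.603 -0.064  0.173]
scene tilt_bin 0.92 223 236 [0.67  0.017 0.17 ]
scene tilt_bin 0.53 196 241 [0.732 0.013 0.194]
scene tilt_bin 0.5 231 200 [ 0.608 -0.06   0.178]
scene pill_organiser 0.91 195 244 [0.738 0.019 0.194]
scene wrist_splint 0.65 186 164 [ 0.607 -0.361  0.026]
scene bin_front 0.67 255 204 [ 0.572 -0.006  0.196]
top splint_center 0.95 343 320 [ 0.287 -0.186  0.007]
top splint_center 0.57 420 278 [ 0.393 -0.376  0.008]
top splint_center 0.5 297 173 [ 0.61  -0.06   0.173]
top tilt_bin 0.65 290 171 [ 0.614 -0.045  0.173]
top pill_organiser 0.92 265 119 [0.726 0.013 0.193]
top pill_organiser 0.43 289 168 [ 0.622 -0.042  0.168]
top amber_bottle 0.61 317 117 [ 0.723 -0.099  0.222]
top wrist_splint 0.93 399 196 [ 0.598 -0.33   0.004]
top bin_front 0.79 285 199 [ 0.556 -0.036  0.148]
```

View pics/scene0.png

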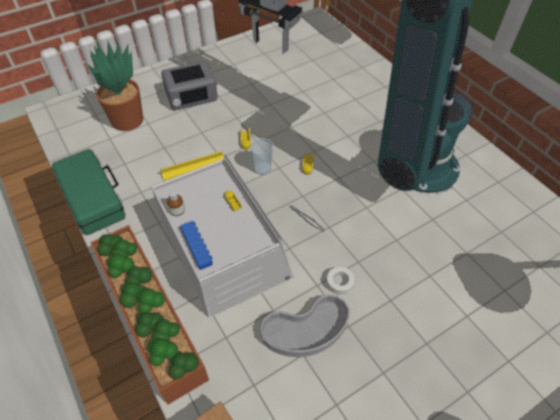

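View pics/top0.png

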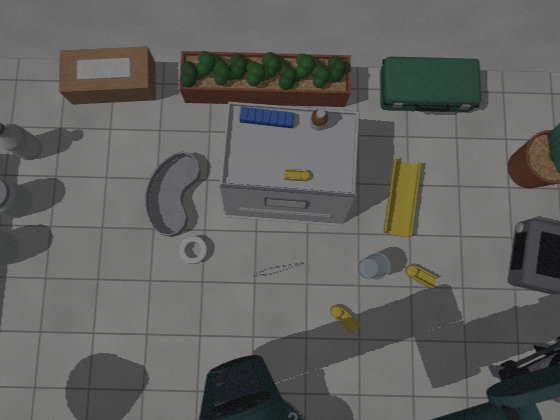

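Run:
```python
import cv2
i=cv2.imread("pics/top0.png")[90:240,180:380]; cv2.imwrite("pics/crop0.png",cv2.resize(i,None,fx=4,fy=4,interpolation=2))
```

```text
(no output)
```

View pics/crop0.png

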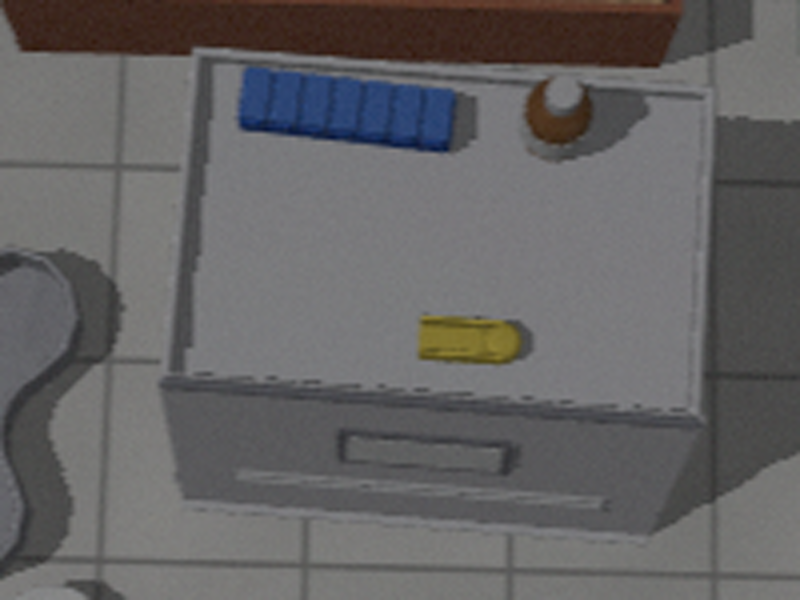

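Candidates for the finger splint in the top picture are (297,174) on the bin top, (343,320) and (420,278) on the sill, and the long wrist splint at (400,196). I choose (297,174): the crop shows it small, on the bin top near the front edge, with its round end to -y.

Run:
```python
from h import *
s=read_state(); print(s["ee_pos"],s["orientation"],s["q"],s["width"],manip.grip_point_offset)
im=cv2.cvtColor(cv2.imread("pics/top0.png"),cv2.COLOR_BGR2HSV); P=np.load("top.npy")
x,y,z=P[...,0],P[...,1],P[...,2]
reg=(x>.5)&(x<.85)&(abs(y)<.25)
top=reg&(z>.16)&(z<.176)&(im[...,1]<60)
print("top z",np.median(z[top]))
(c,sz,a)=cv2.minAreaRect(P[top][:,:2].astype(np.float32)); print("top rect",c,sz,a)
rim=reg&(z>.163)&(z<.205)&(im[...,1]<60)
print("rim rect",cv2.minAreaRect(P[rim][:,:2].astype(np.float32)))
ye=reg&(z>.165)&(im[...,1]>120)&(im[...,0]>20)&(im[...,0]<35)
Q=P[ye]; print(ye.sum(),Q[:,2].min(),Q[:,2].max(),"splint",cv2.minAreaRect(Q[:,:2].astype(np.float32)))
# lip: highest z along front, per y slice front-most x
for yy in np.arange(-.18,.14,.04):
    m=reg&(abs(y-yy)<.012)&(z>.18)&(x<.63); m2=top&(abs(y-yy)<.012)
    print(round(yy,2),P[m][:,0].min().round(3) if m.any() else None,P[m][:,0].max().round(3) if m.any() else None,P[m2][:,0].min().round(3) if m2.any() else None,P[m2][:,0].max().round(3) if m2.any() else None)
```

```text
[ 0.23017812 -0.49953421  0.20556669] [8.66643075e-05 9.76784960e-01 2.14222159e-01 1.11854913e-05] [-1.24210001e+00  8.71163809e-02  1.37067034e+00  2.73602266e-06
  1.68363119e+00 -1.03094241e-01] 0.09430426101552987 0.0188
top z 0.1704223270711181
top rect (0.6590837240219116, -0.04235050082206726) (0.29265061020851135, 0.20055222511291504) 87.01242065429688
rim rect ((0.6610399484634399, -0.042811959981918335), (0.29530438780784607, 0.20450060069561005), 87.03031921386719)
256 0.1693228310135825 0.1899127098656599 splint ((0.60491943359375, -0.059713125228881836), (0.05283161252737045, 0.022359231486916542), 86.97216033935547)
-0.18 0.556 0.628 0.552 0.753
-0.14 0.557 0.565 0.554 0.754
-0.1 0.559 0.569 0.557 0.756
-0.06 0.561 0.617 0.558 0.759
-0.02 0.564 0.598 0.56 0.76
0.02 0.566 0.575 0.563 0.762
0.06 0.568 0.578 0.565 0.765
0.1 0.57 0.629 0.567 0.766
```

{"op": "step_arm", "data": {
  "deltas": [
    [[0,0,0,0,0,0.5,-1],[0,0,0.05,0,0.2,1,-1],[0,0,0.1,0.2,0.6,1,-1],[0,0,0.15,0.5,1,1,-1],[0,0,0.197,0.8,1,1,-1]]
  ]
}}

```text
clock: 1.2
ee_pos: [0.3228, -0.3788, 0.3286]
orientation: [0.003, 0.916, 0.402, 0.0]
ft_force: [-0.2, -0.7, -0.6]
width: 0.0942
grip_force: 0.0
```

{"op": "step_arm", "data": {
  "deltas": [
    [[0,0,0,0.3,0.3,0,-1],[0,0,0,0.5,0.6,0,-1],[0,0,0,0.75,0.9,0,-1],[0,0,0,1,1,0,-1],[0,0,0,1,1,0,-1]]
  ]
}}

```text
clock: 1.7
ee_pos: [0.4457, -0.2584, 0.3249]
orientation: [-0.0, 0.915, 0.404, 0.0]
ft_force: [0.1, 0.2, -1.0]
width: 0.0944
grip_force: 0.0
```

{"op": "step_arm", "data": {
  "deltas": [
    [[0,0,0,0.3,0.3,0,-1],[0,0,0,0.5,0.6,0,-1],[0,0,0,0.75,0.9,0,-1],[0,0,0,0.8,1,0,-1],[0,0,0,0.8,1,0,-1]]
  ]
}}

```text
clock: 2.2
ee_pos: [0.5394, -0.14, 0.325]
orientation: [-0.0, 0.916, 0.402, -0.001]
ft_force: [-0.8, 0.7, -0.1]
width: 0.094
grip_force: 0.0
```

{"op": "step_arm", "data": {
  "deltas": [
    [[0,0,0,0.25,0.3,0,-1],[0,0,0,0.5,0.6,0,-1],[0,0,0,0.74,0.94,0,-1],[0,0,0,0.74,0.94,-0.3,-1],[0,0,0,0.74,0.94,-0.6,-1]]
  ]
}}

```text
clock: 2.7
ee_pos: [0.629, -0.0293, 0.2539]
orientation: [0.002, 0.916, 0.401, 0.001]
ft_force: [0.3, -0.8, -0.9]
width: 0.0942
grip_force: 0.0
```

Run:
```python
from h import *
print(read_state()["ee_pos"])
s=imaging.snapshot("top"); i=s["img"][90:240,180:380,::-1]; cv2.imwrite("pics/t1.png",cv2.resize(i,None,fx=4,fy=4))
s=imaging.snapshot("wrist"); save(s,"w1.png"); P=cloud(s)
im=cv2.cvtColor(s["img"],cv2.COLOR_RGB2HSV); x,y,z=np.moveaxis(P,-1,0)
ye=(x>.55)&(x<.68)&(abs(y+.05)<.08)&(z>.16)&(z<.2)&(im[...,1]>120)&(im[...,0]>20)&(im[...,0]<35)
if ye.sum()>20: print(ye.sum(),cv2.minAreaRect(P[ye][:,:2].astype(np.float32)))
t=(x>.5)&(x<.7)&(im[...,1]<60)
for yy in np.arange(-.14,.1,.04):
    m=t&(abs(y-yy)<.006)&(abs(z-.17)<.004); l=t&(abs(y-yy)<.006)&(z>.18)&(z<.205)
    print(round(yy,2),"top front",P[m][:,0].min().round(4) if m.any() else None,np.median(z[m]) if m.any() else None,"lip",P[l][:,0].min().round(4) if l.any() else None,P[l][:,0].max().round(4) if l.any() else None)
```

```text
[ 0.62899264 -0.02927854  0.25386198]
2538 ((0.6042808294296265, -0.05803380906581879), (0.05557187274098396, 0.02728559635579586), 87.78050994873047)
-0.14 top front 0.5943 0.17009345546056506 lip 0.5595 0.5673
-0.1 top front 0.5632 0.16997293694905213 lip 0.5665 0.5673
-0.06 top front 0.5654 0.1699789097242956 lip 0.5635 0.5716
-0.02 top front 0.5676 0.169909607058637 lip 0.5655 0.5736
0.02 top front 0.57 0.16982538220806984 lip 0.5671 0.5759
0.06 top front 0.5719 0.16980969212599628 lip 0.5698 0.5779
```

View pics/w1.png

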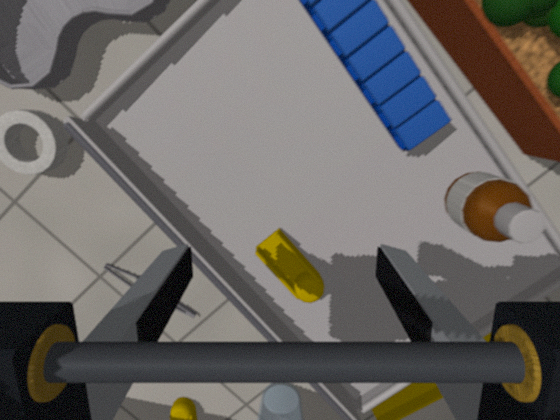

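The wrist view shows the splint at about (290,265). The left finger is just inside the lip, which runs from (70,120) to (360,410), and the right finger is behind the splint. Going down.

{"op": "step_arm", "data": {
  "deltas": [
    [[0,0,0,0.04,0.015,-0.2,-1],[0,0,0,0.04,0.015,-0.4,-1],[0,0,0,0.04,0.015,-0.55,-1],[0,0,0,0.04,0.015,-0.64,-1],[0,0,0,0.04,0.015,-0.65,-1]]
  ]
}}

```text
clock: 3.3
ee_pos: [0.6325, -0.0276, 0.1756]
orientation: [0.0, 0.916, 0.4, -0.0]
ft_force: [-0.4, -0.3, -0.6]
width: 0.094
grip_force: 0.0
```

{"op": "step_arm", "data": {
  "deltas": [
    [[0,0,0,-0.08,0.004,0,-1],[0,0,0,-0.16,0.008,0,-1],[0,0,0,-0.25,0.012,0,-1],[0,0,0,-0.33,0.017,0,-1],[0,0,0,-0.4,0.02,0,-1]]
  ]
}}

```text
clock: 3.8
ee_pos: [0.5843, -0.0235, 0.1765]
orientation: [0.001, 0.916, 0.401, 0.001]
ft_force: [2.6, -0.5, 1.4]
width: 0.094
grip_force: 1.0
```

Run:
```python
from h import *
s=read_state();print(s["ee_pos"],s["ft_force"])
s=imaging.snapshot("wrist"); save(s,"w2.png")
```

```text
[ 0.58433825 -0.02354433  0.17648798] [ 2.55684376 -0.45325232  1.35542525]
```

View pics/w2.png

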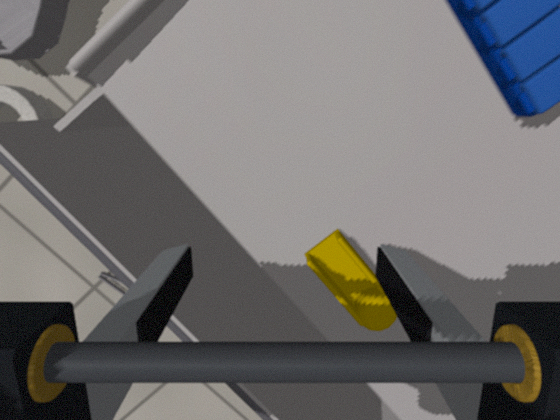

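The front is open and held by the left finger, with the lip line running (0,150) to (270,415). The right finger has just reached the splint at (350,285). I keep pushing.

{"op": "step_arm", "data": {
  "deltas": [
    [[0,0,0,-0.08,0.004,0,-1],[0,0,0,-0.16,0.008,0,-1],[0,0,0,-0.24,0.012,0,-1],[0,0,0,-0.31,0.016,0,-1],[0,0,0,-0.37,0.019,0,-1]]
  ]
}}

```text
clock: 4.35
ee_pos: [0.5397, -0.0214, 0.1751]
orientation: [0.0, 0.916, 0.401, -0.0]
ft_force: [3.2, 0.1, -0.6]
width: 0.094
grip_force: 1.1
```

Run:
```python
from h import *
s=read_state();print(s["ee_pos"],s["ft_force"])
s=imaging.snapshot("wrist"); save(s,"w3.png"); P=cloud(s)
for d in spotter.look_for("splint_center",s)[:3]:
    c,r=map(int,d["pixel"]); print(d["p"],c,r,P[r,c])
```

```text
[ 0.53968131 -0.0213779   0.17514717] [ 3.1966288   0.05500114 -0.5994519 ]
0.86 340 258 [ 0.55851259 -0.05138604  0.14786328]
0.6 223 409 [ 0.32212009 -0.15921949  0.00475252]
```

View pics/w3.png

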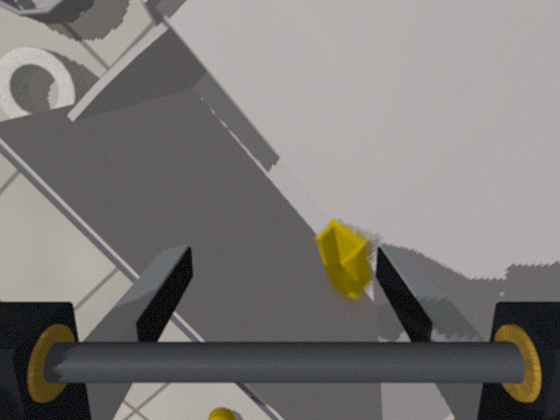

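The splint at (342,258) is tipping over the edge, already at z 0.148. I hold and let it drop.

{"op": "step_arm", "data": {
  "deltas": [
    [[0,0,0,-0.03,0,0,-1],[0,0,0,-0.03,0,0,-1],[0,0,0,-0.03,0,0,-1],[0,0,0,-0.03,0,0,-1],[0,0,0,-0.03,0,0,-1]]
  ]
}}

```text
clock: 4.95
ee_pos: [0.537, -0.0214, 0.1755]
orientation: [0.0, 0.916, 0.401, 0.0]
ft_force: [1.3, 0.3, 0.7]
width: 0.0939
grip_force: 1.1
```

Run:
```python
from h import *
s=read_state();print(s["ee_pos"],s["ft_force"],s["grip_force"])
s=imaging.snapshot("wrist"); save(s,"w4.png"); P=cloud(s)
for d in spotter.look_for("splint_center",s)[:3]:
    c,r=map(int,d["pixel"]); print(d["p"],c,r,P[r,c])
```

```text
[ 0.53703653 -0.02138615  0.17553935] [1.29932395 0.30250115 0.72706247] 1.1217531468719244
0.96 314 235 [ 0.53653008 -0.06294626  0.04306405]
0.67 220 411 [ 0.32099849 -0.15479479  0.01251398]
```

View pics/w4.png

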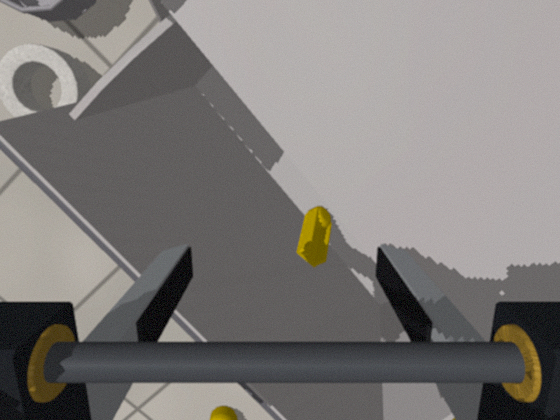

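The splint at (314,235) now lies in the bucket at z about 0.04, with the front still held. After a short further hold I back off slowly so the front follows.

{"op": "step_arm", "data": {
  "deltas": [
    [[0,0,0,0,0,0,-1],[0,0,0,0,0,0,-1],[0,0,0,0.06,-0.003,0,-1],[0,0,0,0.13,-0.006,0,-1],[0,0,0,0.2,-0.01,0,-1]]
  ]
}}

```text
clock: 5.55
ee_pos: [0.5618, -0.0227, 0.1756]
orientation: [0.0, 0.916, 0.401, 0.0]
ft_force: [2.1, 1.0, 1.9]
width: 0.0941
grip_force: 1.0
```

{"op": "step_arm", "data": {
  "deltas": [
    [[0,0,0,0.07,-0.003,0,-1],[0,0,0,0.14,-0.007,0,-1],[0,0,0,0.21,-0.01,0,-1],[0,0,0,0.28,-0.014,0,-1],[0,0,0,0.35,-0.017,0,-1]]
  ]
}}

```text
clock: 6.05
ee_pos: [0.6034, -0.0247, 0.1749]
orientation: [-0.0, 0.916, 0.401, -0.0]
ft_force: [2.4, 0.1, -1.0]
width: 0.094
grip_force: 0.7
```

{"op": "step_arm", "data": {
  "deltas": [
    [[0,0,0,0.06,-0.003,0,-1],[0,0,0,0.12,-0.006,0,-1],[0,0,0,0.18,-0.009,0,-1],[0,0,0,0.22,-0.01,0,-1],[0,0,0,0.26,-0.012,0,-1]]
  ]
}}

```text
clock: 6.55
ee_pos: [0.6341, -0.026, 0.1754]
orientation: [-0.0, 0.916, 0.401, -0.0]
ft_force: [0.1, -0.6, 0.3]
width: 0.094
grip_force: 0.0
```

Contact is gone (force about 0), so I lift straight up.

{"op": "step_arm", "data": {
  "deltas": [
    [[0,0,0,0,0,0.2,-1],[0,0,0,0,0,0.5,-1],[0,0,0,0,0,0.85,-1],[0,0,0,0,0,1,-1],[0,0,0,0,0,1,-1]]
  ]
}}

```text
clock: 7.05
ee_pos: [0.6353, -0.0262, 0.3004]
orientation: [0.002, 0.916, 0.401, 0.004]
ft_force: [-0.2, 0.6, -1.0]
width: 0.0936
grip_force: 0.0
```

Run:
```python
from h import *
s=read_state();print(s["ee_pos"],s["ft_force"])
s=imaging.snapshot("scene"); cv2.imwrite("pics/s5.png",cv2.resize(s["img"][120:370,130:380,::-1],None,fx=2.4,fy=2.4))
s=imaging.snapshot("wrist"); P=cloud(s); x,y,z=np.moveaxis(P,-1,0)
for yy in (-.1,-.06,-.02,.02,.06):
    l=(abs(y-yy)<.006)&(z>.18)&(z<.205)&(x<.65)&(x>.45); print(yy,P[l][:,0].min() if l.any() else None,P[l][:,0].max() if l.any() else None)
```

```text
[ 0.63525024 -0.02617932  0.30037805] [-0.24250006  0.6478752  -1.01555527]
-0.1 0.56128205388155 0.5696529772457717
-0.06 0.5636747393098644 0.5718763491026548
-0.02 0.565387596542184 0.5736323200660967
0.02 0.5675625622141222 0.5757140855365437
0.06 0.5695322362480624 0.577970943504569
```

View pics/s5.png

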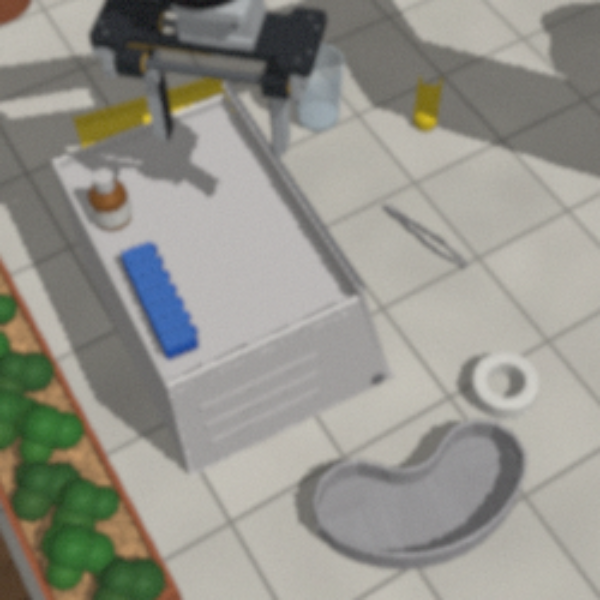

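The front is shut, with the lip back at its starting position. The splint is gone from the top, and the bystanders stand where they were. Handing in.

```bash
python3 -c "
from h import *
print(job.hand_in())"
```

```text
the job is handed in; nothing more can be done
None
```

I pushed the finger splint into the bin while the other finger held the front open. The front is shut again, nothing else was moved as far as the last picture shows, and the job was handed in at about 7 s; no verdict came back.

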